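# Charge the roll-on ball hopper

### The arm

A 6-joint arm with a two-finger parallel gripper is mounted at the origin on the work surface. World frame = base frame: x ahead of the robot, y to its left, z up, the work surface at z = 0. Lengths are in m, angles in rad, forces in N, time in s.
With the tool pointing down it reaches from about 0.25 to 0.775 m from the base axis. Payload 4 kg.
Tool frame: the origin (TCP) lies at the very end of the fingers, on their centre line; the grasp point (between the pads) lies 19 mm behind it; z points along the fingers, y is the line along which they close (so a half turn about z gives the same grasp; the last joint's range is limited). The gripper opens to 94 mm and grips with 3 to 60 N. Pads are 16 mm wide; open, the fingers measure 119 mm over their backs; the gripper's body (75 mm by 177 mm) begins 78 mm behind the grasp point.
Start: joints at [-1.207, 0.087, 1.371, -0, 1.684, -0.103], TCP at [0.248, -0.491, 0.206] pointing down, gripper open.
Joint ranges: [-3.1, 3.1], [-0.76, 2.03], [0.27, 2.55], [-1.08, 4.22], [0.17, 2.65], [-2.57, 2.57]. Speed limits (rad/s): [2.79, 2.79, 3.14, 3.14, 3.14, 3.14].

### API

Orientations are given as a 3x3 rotation matrix whose columns are the frame's x, y, z axes.
In Python, from station import robot gives the robot as it stands.
- The arm moves only by the shell command python3 -m jog 'ROWS' [OPENING] [FORCE]. ROWS is JSON, a list of rows, each a list of 2 entries, a list of its own where there are three numbers: the shift along the tool's x, y, z in m, then the turn about the tool's z in rad. A call has 1 to 5 rows; each row is the pose to reach, as a shift and turn from the pose commanded when the call began, along the tool's axes at that moment; what a row does not reach only later rows make up. A row lasts 1/12 s, in which the tool goes at most 41.7 mm and 7.16 degrees, less where a joint would pass 70% of its speed; a pose out of reach is approached as far as the arm can. A call with a gripper value outside its range is refused whole. OPENING is the opening, from 0 (shut) to 1 (fully open), set as the call begins (- or left out, the last holds). The fingers move at their own pace and stop on an object; FORCE is the grip in N (left out, the last holds). Time passes only in rows, so rows that repeat a pose let the fingers close. It gives the time, the measured TCP pose, the force, the opening and the grip force at its end, in the units of the state.
- robot.state(): the state, without advancing time (a new reading comes with each control period).
- robot.grab_frame(name): name is "scene" or "side" or "wrist"; returns (picture, depth): 384x512x3 uint8, red, green, blue; 384x512 float32, m along the optical axis (not along the pixel's ray), 0 where there is no reading.
- robot.camera_info(name): a dict with "fovy" (degrees; the focal length in pixels is half the picture's height over the tangent of half this angle, whatever the lens; pixels are square), "cx", "cy" (the principal point, pixels), "world_from_camera" (4x4, takes a point from camera to world coordinates). Camera axes: x right, y down, z forward; pixel columns grow to the right and rows downward; lengths in m; the calibration is good to about 2 mm. A picture is of the moment at which its call begins: read the wrist's pose just before it. camera_info takes no time and is no camera call; for the wrist camera it gives the pose at the moment of the call.
- robot.close_job(): hands the job in; it is judged then, once.
The state is a dict: "t": time; "q": joint angles; "joint_velocities": joint speeds; "joint_torque": joint torques, N m; "tcp_pos": TCP position; "tcp_rot": TCP orientation; "force": force on the tool from outside, world axes, zero at the start; "torque": the same for the moment, N m; "grip_width": finger opening in m; "grip_force": force on a finger pad.
Only numpy, scipy, OpenCV 4.12 (cv2) and the standard library are available. Lean on these libraries where they do the work, as an engineer would, in place of code of your own. Each camera call takes 0.05 s, during which the arm holds its last target. There are 200 camera calls.

### The job

Charge the feeder hopper with the counted batch of roll-on balls: flip the cam lever over towards the robot's side of the hopper to free the hopper's sliding cover, slide the cover fully open to its stop, then pour all eight balls out of the handled steel mug into the hopper. Afterwards stand the empty mug upright again on the spot it came from under the counting station; leave the cover open and the lever free, do not touch the balls with the fingers (they must stay clean), and leave the empty second mug, the two bottles and the jar undisturbed.

Things in the scene. Friction and masses are not known exactly. Their poses are not given: they have to be found in the camera images.
- hopper: Fixed square open-topped steel box 170 x 170 mm (walls and floor 6 mm), 110 mm tall. Origin: centre of its underside, on the table. Two runners level with its rim, at x = +-91 mm, extend past its +y side to y = 270 mm to carry the opened cover. At (-128, -70) mm stands a 112 mm high grey bracket with the cam lever.
- hopper_mouth (a point): Centre of the hopper's mouth, level with its rim (110 mm above the table); the free opening, once uncovered, is 158 x 158 mm. Axes as hopper.
- cover (a joint): Sliding aluminium cover on the hopper, m: 0 shut over the mouth, 0.16 fully open at its stop; slides along the hopper's +y axis, needs a few newtons. It cannot move more than a few mm while the cam lever's tooth stands in front of its lug.
- cover_fin (a point): Top centre of the black upright fin standing on the middle of the cover, by which it is slid: 70 mm along x, 14 mm along y, 40 mm tall (its top 156 mm above the table). Moves with the cover; axes as hopper.
- cam (a joint): Cam lever, rad: 0 locked (lever leans 42 degrees from vertical over the cover, to the hopper's +x), 1.15 its stop, free (leans 24 degrees the other way, to the hopper's -x). Stays where it is left; needs about 2 N at the tip. The cover is free above about 0.9.
- cam_hinge (a point): Pivot of the cam lever, 113 mm above the table; the pivot axis is parallel to the hopper's y axis.
- cam_tip (a point): Centre of the 24 mm ball knob at the lever's end, 85 mm from the pivot; the lever's rod is 14 mm thick. Turns with the lever.
- station: Fixed counting station; origin between its two mug spots, on the table. 10 mm thick tray, x -125 to 65, y +-150 mm, with grey spots at y = +80 and -80; over each a spout whose end is 140 mm above the table; over both a clear guard at 200 to 206 mm height, x -95 (robot's side) to 10, and a white beam x 0 to 50 mm, up to 250 mm; posts at x 30, y +-143.
- mug: The steel mug that holds the eight balls, on either of the two spots. Round, flaring: 54 mm wide at the foot, 82 mm at the rim, 85 mm tall, walls 3 mm, mass about 0.16 kg. Origin: centre of its underside; z up its axis. Its handle stands out to its -x.
- mug_handle (a point): Grip point on the mug's handle: an upright bar 14 mm thick (along y), 20 mm deep (along x), 60 mm tall (from 17 to 77 mm above the mug's foot), its centre line 70 mm from the mug's axis, joined to the mug at both ends, 25 mm of finger room to the wall. The point lies 50 mm above the foot. Axes as mug.
- mug_mouth (a point): Centre of the mug's rim, 85 mm above its foot.
- ball0: White plastic roll-on ball, 26 mm across, 10 g; origin at its centre. Starts in the mug.
- ball1: White plastic roll-on ball, 26 mm across, 10 g; origin at its centre. Starts in the mug.
- ball2: White plastic roll-on ball, 26 mm across, 10 g; origin at its centre. Starts in the mug.
- ball3: White plastic roll-on ball, 26 mm across, 10 g; origin at its centre. Starts in the mug.
- ball4: White plastic roll-on ball, 26 mm across, 10 g; origin at its centre. Starts in the mug.
- ball5: White plastic roll-on ball, 26 mm across, 10 g; origin at its centre. Starts in the mug.
- ball6: White plastic roll-on ball, 26 mm across, 10 g; origin at its centre. Starts in the mug.
- ball7: White plastic roll-on ball, 26 mm across, 10 g; origin at its centre. Starts in the mug.
- twin: Bystander: an empty steel mug like the first, on the other spot; origin: centre of its underside, handle to its -x.
- bottle_a: Bystander: amber roll-on bottle, 42 mm wide, 82 mm tall; origin: centre of its underside.
- bottle_b: Bystander: another such amber bottle, 42 mm wide, 82 mm tall; origin: centre of its underside.
- jar: Bystander: closed jar, 68 mm wide, 85 mm tall; origin: centre of its underside.

How it is judged:
By the outcome, as a careful person would: the job done as asked, in the order asked, and still so for the second after the job is handed in, with the robot touching nothing.
It also fails if it takes over 72 s, if anything falls off the work surface, if the arm or the gripper's body presses on something with over 40 N, if the wrist force passes 120 N, or if a joint passes its speed limit or range.

## Working session

There is one attempt and no reset: what is moved stays moved. The work goes in short steps, Python scripts to look and compute and a shell command to move; the robot and the scene stay as the last step left them, time stands still between calls to the robot, and variables do not carry over. Pictures are saved under pics/ and viewed, at most 10 in all, crops included, and the job is handed in when it is done.

```bash
ls; mkdir -p pics
python3 - <<'E'
from station import robot
import cv2, numpy as np
np.set_printoptions(precision=4,suppress=True)
s=robot.state(); print({k:np.round(v,4).tolist() for k,v in s.items()})
for n in("scene","side"):
    im,d=robot.grab_frame(n); cv2.imwrite(f"pics/{n}0.png",im[:,:,::-1]); np.savez(f"pics/{n}0.npz",im=im,d=d,**robot.camera_info(n)); print(n,robot.camera_info(n))
E
```

```text
pics
{'t': 0.0, 'q': [-1.2071, 0.0879, 1.3722, 0.0, 1.6836, -0.1031], 'joint_velocities': [0.0017, 0.0008, 0.0013, -0.0001, 0.0003, -0.0003], 'joint_torque': [0.0, -34.0176, -30.2431, 0.0719, 0.0329, -0.0001], 'tcp_pos': [0.2473, -0.4907, 0.2043], 'tcp_rot': [[0.893, 0.4501, -0.0008], [0.4501, -0.893, 0.002], [0.0002, -0.0021, -1.0]], 'force': [0.0595, 0.0842, -0.5551], 'torque': [0.0213, -0.0382, 0.0332], 'grip_force': 0.0, 'grip_width': 0.094}
scene {'fovy': 44.073529563635354, 'cx': 259.1608503723776, 'cy': 195.38251707438485, 'world_from_camera': array([[ 0.037 ,  0.6573, -0.7527,  1.4997],
       [ 0.9991, -0.0401,  0.0142, -0.0178],
       [-0.0209, -0.7526, -0.6582,  0.9567],
       [ 0.    ,  0.    ,  0.    ,  1.    ]])}
side {'fovy': 46.83973033856515, 'cx': 253.48775373845464, 'cy': 195.5003711368031, 'world_from_camera': array([[ 0.4318,  0.862 , -0.2653,  0.8666],
       [ 0.9019, -0.4101,  0.1354, -0.1776],
       [ 0.0079, -0.2978, -0.9546,  1.1965],
       [ 0.    ,  0.    ,  0.    ,  1.    ]])}
```

```bash
python3 -m jog --help 2>&1 | head -30
```

```text
invalid input: not JSON, or not a number
```

View pics/scene0.png

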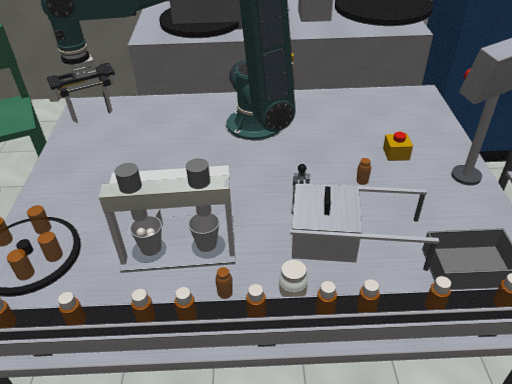

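View pics/side0.png

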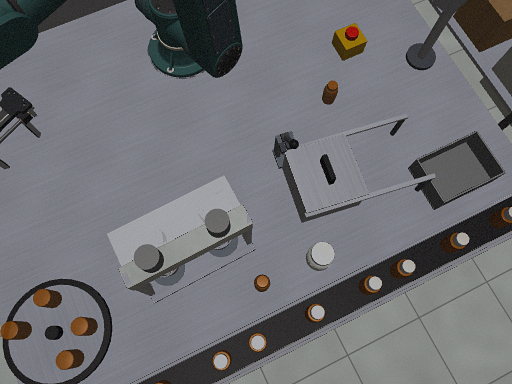

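```bash
cat > h.py <<'E'
import numpy as np, cv2
np.set_printoptions(precision=4,suppress=True)
def cloud(d,c):
    h,w=d.shape; f=h/2/np.tan(np.radians(float(c["fovy"]))/2)
    v,u=np.mgrid[:h,:w]; T=np.asarray(c["world_from_camera"])
    P=np.stack([(u-float(c["cx"]))*d/f,(v-float(c["cy"]))*d/f,d],-1)@T[:3,:3].T+T[:3,3]
    P[d==0]=np.nan; return P
def rect(pts):
    r=cv2.minAreaRect((pts[:,:2]*1000).astype(np.float32)); return np.array(r[0]),np.array(r[1]),r[2]
E
python3 - <<'E'
from h import *
for n in("scene","side"):
    z=np.load(f"pics/{n}0.npz"); P=cloud(z["d"],z); im=z["im"].astype(int)
    print(n)
    v,u=np.mgrid[:384,:512]
    def sel(u0,u1,v0,v1,z0,z1):
        m=(u>u0)&(u<u1)&(v>v0)&(v<v1)&(P[...,2]>z0)&(P[...,2]<z1); return m
    box={"scene":dict(cov=(290,365,180,235),fin=(318,335,182,215),lev=(290,312,160,215),beam=(95,240,150,215),st=(95,240,150,275)),
         "side":dict(cov=(280,375,128,220),fin=(315,340,148,190),lev=(270,305,128,165),beam=(100,260,170,300),st=(100,260,170,310))}[n]
    m=sel(*box["cov"],.105,.125); print("cover",m.sum(),np.median(P[m][:,2]),*rect(P[m]))
    m=sel(*box["fin"],.145,.165); print("fin top",m.sum(),P[m].mean(0),*rect(P[m]))
    m=sel(*box["lev"],.165,.21); print("knob",m.sum(),P[m].mean(0),P[m].min(0),P[m].max(0))
    m=sel(*box["beam"],.242,.258); print("beam",m.sum(),np.median(P[m][:,2]),*rect(P[m]))
    m=sel(*box["st"],.19,.215); print("guard",m.sum(),np.median(P[m],0) if m.sum() else 0)
    m=sel(*box["st"],.005,.015); print("tray",m.sum(),*rect(P[m]))
    # amber, white
    hsv=cv2.cvtColor(z["im"],cv2.COLOR_RGB2HSV)
    a=(hsv[...,0]<20)&(hsv[...,1]>120)&(P[...,2]>.02)&(P[...,2]<.15)
    k,L,st,c=cv2.connectedComponentsWithStats(a.astype(np.uint8))
    for i in range(1,k):
        if st[i,4]>40: print("amber",c[i],st[i,4],np.nanmedian(P[L==i],0))
E
```

```text
scene
cover 3242 0.11516329552850957 [590.8805 182.1871] [195.2691 198.8777] 83.26139068603516
fin top 118 [0.5958 0.1736 0.1541] [592.293  174.2405] [12.9056 74.1947] 81.9947509765625
knob 65 [0.5127 0.1156 0.1841] [0.5005 0.1055 0.1721] [0.5205 0.1269 0.1922]
beam 1674 0.2494449757486541 [ 644.1515 -221.0675] [ 56.0511 299.8572] 3.2918314933776855
guard 1309 [ 0.5605 -0.2226  0.2061]
tray 3400 [ 429.7998 -301.1481] [471.3027 538.9799] 88.86579132080078
amber [399.7059 136.6275] 102 [0.2294 0.4686 0.0769]
amber [363.6549 169.0487] 226 [0.3693 0.3249 0.0574]
amber [ 44.3667 233.2115] 889 [ 0.6719 -0.5346  0.1173]
amber [  4.0047 233.2925] 212 [ 0.6314 -0.6519  0.1004]
amber [ 20.0871 263.5739] 528 [ 0.7492 -0.5676  0.12  ]
amber [223.431  280.8845] 355 [ 0.7809 -0.095   0.0626]
amber [502.5813 295.8373] 332 [0.9012 0.5041 0.1197]
amber [436.262  299.0989] 374 [0.905  0.3584 0.1252]
amber [367.0374 302.4023] 348 [0.9062 0.2121 0.1262]
amber [325.5873 304.4759] 332 [0.9065 0.1255 0.1264]
amber [255.878  307.4146] 328 [ 0.9067 -0.02    0.1273]
amber [143.9972 311.736 ] 356 [ 0.9058 -0.2
[... 761 characters left out ...]
9 218.8379] 253 [0.8883 0.5032 0.124 ]
amber [449.569  244.1336] 232 [0.8885 0.3537 0.1258]
amber [398.0309 270.3505] 194 [0.889  0.2045 0.133 ]
amber [261.7065 282.7612] 201 [ 0.7699 -0.0987  0.0797]
amber [365.7805 286.4329] 164 [0.8879 0.1143 0.1358]
amber [ 46.5625 297.9207] 416 [ 0.5876 -0.5738  0.1344]
amber [311.4463 313.6694] 121 [ 0.8871 -0.0333  0.1425]
amber [ 83.3223 325.9233] 391 [ 0.6851 -0.5153  0.1349]
amber [ 14.9224 329.8621] 464 [ 0.6252 -0.6607  0.1341]
amber [256.9908 341.7982] 109 [ 0.8886 -0.1713  0.1442]
amber [ 68.8815 359.0237] 422 [ 0.7391 -0.5684  0.135 ]
amber [222.4754 359.    ] 122 [ 0.8874 -0.2521  0.1438]
amber [162.9048 381.9286] 42 [ 0.8747 -0.3965  0.126 ]
```

```bash
python3 -m jog '[[[0,0.04,0],0],[[0,0.08,0],0],[[0,0.12,0],0],[[0,0.16,0],0],[[0,0.2,0],0]]' 0; python3 -m jog '[[[0,0.04,0],0],[[0,0.08,0],0],[[0,0.12,0],0],[[0,0.16,0],0],[[0,0.2,0],0]]'; python3 -c "
from station import robot
from h import *
s=robot.state();print(s['q'],np.array(s['tcp_rot']))"
```

```text
t: 0.52
tcp_pos: [0.3382, -0.6708, 0.2046]
tcp_rot: [[0.893, 0.45, -0.0], [0.45, -0.893, 0.001], [0.0, -0.001, -1.0]]
force: [-0.1, -0.2, 1.1]
grip_width: 0.0643
grip_force: 0.0
t: 0.93
tcp_pos: [0.3891, -0.7719, 0.169]
tcp_rot: [[0.893, 0.45, 0.009], [0.45, -0.893, -0.016], [0.001, 0.019, -1.0]]
force: [-0.7, -0.7, 0.3]
grip_width: 0.031
grip_force: 0.0
[-1.1704  0.9095  0.2826  0.0024  1.9307 -0.0654] [[ 0.8931  0.4498  0.0094]
 [ 0.4499 -0.8929 -0.0164]
 [ 0.001   0.0189 -0.9998]]
```

```bash
python3 -m jog '[[[0,0.2,-0.1],0],[[0,0.2,-0.1],0],[[0,0.2,-0.1],0],[[0,0.2,-0.1],0],[[0,0.2,-0.1],0]]'|head -3; python3 -m jog '[[[0,0,0],0],[[0,0,0],0]]'|head -3;  python3 -c "
from station import robot
from h import *
s=robot.state();print(s['q'],np.array(s['tcp_rot']))"
```

```text
t: 1.35
tcp_pos: [0.3927, -0.7793, 0.1981]
tcp_rot: [[0.893, 0.449, 0.034], [0.45, -0.89, -0.067], [-0.0, 0.075, -0.997]]
t: 1.52
tcp_pos: [0.3928, -0.7796, 0.1958]
tcp_rot: [[0.893, 0.449, 0.033], [0.45, -0.891, -0.065], [-0.0, 0.073, -0.997]]
[-1.1708  0.8842  0.2738  0.005   1.9107 -0.065 ] [[ 0.893   0.4488  0.0326]
 [ 0.45   -0.8907 -0.0652]
 [-0.0002  0.0729 -0.9973]]
```

```bash
for i in 1 2 3 4 5 6; do python3 -m jog '[[[0,0.15,0],0]]'|sed -n 1,3p; done;  python3 -c "
from station import robot
from h import *
s=robot.state();print(s['q'],np.array(s['tcp_rot']))"
```

```text
t: 1.6
tcp_pos: [0.3991, -0.7919, 0.188]
tcp_rot: [[0.893, 0.448, 0.045], [0.45, -0.888, -0.091], [-0.0, 0.101, -0.995]]
t: 1.68
tcp_pos: [0.4056, -0.8048, 0.1776]
tcp_rot: [[0.893, 0.446, 0.057], [0.45, -0.886, -0.114], [-0.0, 0.128, -0.992]]
t: 1.77
tcp_pos: [0.4115, -0.8167, 0.1696]
tcp_rot: [[0.893, 0.445, 0.069], [0.45, -0.882, -0.138], [-0.0, 0.154, -0.988]]
t: 1.85
tcp_pos: [0.4172, -0.8281, 0.1636]
tcp_rot: [[0.893, 0.443, 0.082], [0.45, -0.878, -0.162], [-0.0, 0.182, -0.983]]
t: 1.93
tcp_pos: [0.4228, -0.8391, 0.1593]
tcp_rot: [[0.893, 0.44, 0.094], [0.45, -0.873, -0.187], [-0.0, 0.209, -0.978]]
t: 2.02
tcp_pos: [0.4282, -0.8497, 0.1563]
tcp_rot: [[0.893, 0.437, 0.107], [0.45, -0.867, -0.212], [-0.0, 0.237, -0.971]]
[-1.1693  0.9409  0.2738  0.0156  1.6877 -0.0616] [[ 0.893   0.4372  0.1068]
 [ 0.45   -0.8675 -0.212 ]
 [-0.      0.2374 -0.9714]]
```

```bash
cat >> h.py <<'E'
def plan(*wps, turn=0):
    """shift (tool axes) for successive world waypoints; turn is done during the first"""
    from station import robot
    s=robot.state(); p=np.array(s["tcp_pos"]); R=np.array(s["tcp_rot"])
    print("now",p,"t",s["t"],"F",np.round(s["force"],1))
    for w in wps:
        d=np.array(w)-p; print("to",np.array(w),"shift",R.T@d,"rows %.1f"%(np.linalg.norm(d)/.0417)); p=np.array(w)
        if turn: R=R@cv2.Rodrigues(np.array([0,0,turn],float))[0]; turn=0
ex=np.array([.990,-.139,0]); ey=np.array([.139,.990,0]); H=np.array([.591,.174,0])
def hop(x,y,z): return H+ex*x+ey*y+[0,0,z]
E
python3 -c "
from h import *
plan((.36,-.35,.34),(.40,.0,.34),hop(-.02,-.074,.25),hop(-.02,-.074,.157),hop(-.122,-.074,.157),turn=.6)"
```

```text
now [ 0.4282 -0.8497  0.1563] t 2.0167 F [-0.8  0.5 -0. ]
to [ 0.36 -0.35  0.34] shift [ 0.164  -0.4197 -0.2916] rows 12.9
to [0.4  0.   0.34] shift [-0.0021 -0.3453 -0.0699] rows 8.4
to [0.5609 0.1035 0.25  ] shift [ 0.134  -0.1411  0.0827] rows 5.1
to [0.5609 0.1035 0.157 ] shift [-0.0125 -0.0182  0.0903] rows 2.2
to [0.4599 0.1177 0.157 ] shift [-0.101   0.0007 -0.0138] rows 2.4
```

```bash
python3 -m jog '[[[0.16,-0.42,-0.29],0.6],[[0.16,-0.42,-0.29],0.6],[[0.16,-0.42,-0.29],0.6],[[0.16,-0.42,-0.29],0.6],[[0.16,-0.42,-0.29],0.6]]'|head -3; python3 -c "
from h import *
plan((.36,-.35,.34),(.40,.0,.34),hop(-.02,-.074,.25),hop(-.02,-.074,.157),hop(-.122,-.074,.157))"
```

```text
t: 2.43
tcp_pos: [0.401, -0.66, 0.2287]
tcp_rot: [[0.983, -0.15, 0.108], [-0.124, -0.969, -0.214], [0.137, 0.197, -0.971]]
now [ 0.401  -0.66    0.2287] t 2.4333 F [ 0.8 -1.3  1.8]
to [ 0.36 -0.35  0.34] shift [-0.0636 -0.2723 -0.1788] rows 8.0
to [0.4  0.   0.34] shift [-0.0041 -0.3451 -0.0705] rows 8.4
to [0.5609 0.1035 0.25  ] shift [ 0.133  -0.1421  0.0826] rows 5.1
to [0.5609 0.1035 0.157 ] shift [-0.0127 -0.0183  0.0903] rows 2.2
to [0.4599 0.1177 0.157 ] shift [-0.101   0.0014 -0.0139] rows 2.4
```

```bash
python3 -m jog '[[[-0.032,-0.136,-0.09],0],[[-0.032,-0.136,-0.09],0],[[-0.032,-0.136,-0.09],0],[[-0.032,-0.136,-0.09],0],[[-0.032,-0.136,-0.09],0]]'|head -2;python3 -m jog '[[[-0.032,-0.136,-0.09],0],[[-0.032,-0.136,-0.09],0],[[-0.032,-0.136,-0.09],0],[[-0.032,-0.136,-0.09],0],[[-0.032,-0.136,-0.09],0]]'|head -2
python3 -m jog '[[[-0.002,-0.173,-0.035],0],[[-0.002,-0.173,-0.035],0],[[-0.002,-0.173,-0.035],0],[[-0.002,-0.173,-0.035],0],[[-0.002,-0.173,-0.035],0]]'|head -2
python3 -m jog '[[[-0.002,-0.173,-0.035],0],[[-0.002,-0.173,-0.035],0],[[-0.002,-0.173,-0.035],0],[[-0.002,-0.173,-0.035],0],[[-0.002,-0.173,-0.035],0]]'|head -2
python3 -m jog '[[[0.133,-0.142,0.083],0],[[0.133,-0.142,0.083],0],[[0.133,-0.142,0.083],0],[[0.133,-0.142,0.083],0],[[0.133,-0.142,0.083],0]]'; python3 -c "
from h import *
plan(hop(-.02,-.074,.25),hop(-.02,-.074,.157),hop(-.122,-.074,.157))"
```

```text
t: 2.85
tcp_pos: [0.3807, -0.5022, 0.292]
t: 3.27
tcp_pos: [0.3588, -0.3481, 0.3478]
t: 3.68
tcp_pos: [0.3783, -0.1721, 0.3419]
t: 4.1
tcp_pos: [0.3975, 0.0046, 0.3407]
t: 4.52
tcp_pos: [0.5566, 0.1038, 0.2504]
tcp_rot: [[0.984, -0.143, 0.109], [-0.118, -0.97, -0.21], [0.136, 0.194, -0.972]]
force: [1.3, 0.2, 0.2]
grip_width: 0.0005
grip_force: 0.0
now [0.5566 0.1038 0.2504] t 4.5167 F [1.3 0.2 0.2]
to [0.5609 0.1035 0.25  ] shift [ 0.0042 -0.0004  0.0009] rows 0.1
to [0.5609 0.1035 0.157 ] shift [-0.0126 -0.018   0.0904] rows 2.2
to [0.4599 0.1177 0.157 ] shift [-0.101   0.0007 -0.014 ] rows 2.4
```

```bash
python3 -m jog '[[[-0.01,-0.018,0.09],0],[[-0.01,-0.018,0.09],0],[[-0.01,-0.018,0.09],0]]'|head -4
python3 -m jog '[[[-0.02,0,-0.003],0],[[-0.04,0,-0.006],0],[[-0.06,0,-0.008],0],[[-0.08,0,-0.011],0],[[-0.1,0,-0.014],0]]'
python3 -m jog '[[[0,0,0],0]]'|head -4
python3 - <<'E'
from station import robot
from h import *
im,d=robot.grab_frame("scene"); P=cloud(d,robot.camera_info("scene"))
cv2.imwrite("pics/l1.png",cv2.resize(im[130:250,250:410,::-1],None,fx=4,fy=4))
E
```

```text
t: 4.77
tcp_pos: [0.5531, 0.1019, 0.1491]
tcp_rot: [[0.986, -0.14, 0.092], [-0.118, -0.97, -0.213], [0.119, 0.199, -0.973]]
force: [-1.0, -0.8, -1.7]
t: 5.18
tcp_pos: [0.4594, 0.1172, 0.1638]
tcp_rot: [[0.982, -0.146, 0.117], [-0.119, -0.971, -0.209], [0.144, 0.191, -0.971]]
force: [2.6, -0.4, -0.5]
grip_width: 0.0001
grip_force: 1.2
t: 5.27
tcp_pos: [0.4564, 0.1177, 0.1624]
tcp_rot: [[0.983, -0.144, 0.112], [-0.118, -0.971, -0.209], [0.139, 0.192, -0.972]]
force: [-0.3, 0.6, 0.2]
```

View pics/l1.png

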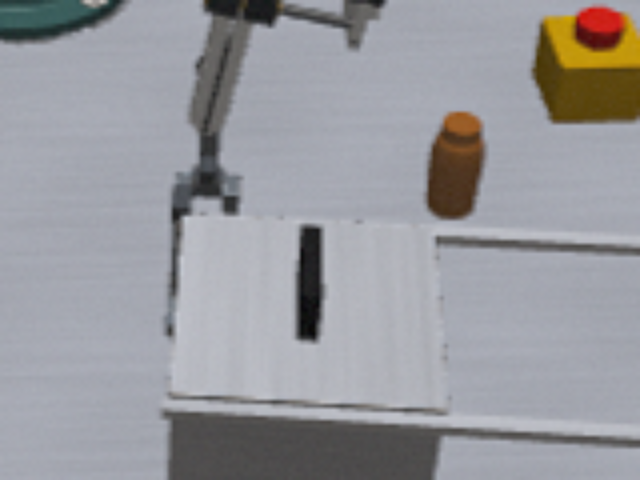

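```bash
python3 -m jog '[[[-0.005,0,0],0],[[-0.01,0,0],0]]'|sed -n '2p;4p'; python3 -m jog '[[[-0.006,0,0],0],[[-0.006,0,0],0]]'|sed -n '2p;4p';  python3 -c "
from h import *
plan(hop(-.085,-.085,.20),hop(0,-.06,.20),hop(0,-.05,.137),hop(0,.14,.137))"
```

```text
tcp_pos: [0.4488, 0.1183, 0.1589]
force: [9.0, -1.0, 3.3]
tcp_pos: [0.448, 0.1184, 0.1596]
force: [17.0, -2.9, -0.3]
now [0.448  0.1184 0.1596] t 5.65 F [17.  -2.9 -0.3]
to [0.495  0.1017 0.2   ] shift [ 0.0543  0.0172 -0.0298] rows 1.5
to [0.5827 0.1146 0.2   ] shift [ 0.0845 -0.0253  0.0083] rows 2.1
to [0.584  0.1245 0.137 ] shift [-0.0094 -0.0219  0.0592] rows 1.5
to [0.6105 0.3126 0.137 ] shift [ 0.0039 -0.1864 -0.0364] rows 4.6
```

```bash
python3 -m jog '[[[0.054,0.017,-0.03],0],[[0.054,0.017,-0.03],0],[[0.138,-0.008,-0.022],0],[[0.138,-0.008,-0.022],0],[[0.138,-0.008,-0.022],0]]'|sed -n '2p;4p'
python3 -m jog '[[[-0.01,-0.022,0.059],0],[[-0.01,-0.022,0.059],0],[[-0.01,-0.022,0.059],0]]'|sed -n '2p;4p'
python3 -m jog '[[[0,-0.025,-0.005],0],[[0,-0.05,-0.01],0],[[0,-0.075,-0.015],0],[[0,-0.1,-0.019],0],[[0,-0.125,-0.024],0]]'|sed -n '2p;4p'
python3 -c "
from h import *
plan(hop(0,.14,.137),hop(0,.06,.137),hop(0,.06,.3))"
```

```text
tcp_pos: [0.5792, 0.1147, 0.19]
force: [-0.1, 0.1, -0.6]
tcp_pos: [0.5701, 0.1246, 0.1234]
force: [-1.3, -0.2, -0.9]
tcp_pos: [0.5905, 0.2506, 0.1323]
force: [2.1, -3.8, -0.2]
now [0.5905 0.2506 0.1323] t 6.7333 F [ 2.1 -3.8 -0.2]
to [0.6105 0.3126 0.137 ] shift [ 0.0129 -0.0621 -0.0156] rows 1.6
to [0.5993 0.2334 0.137 ] shift [-0.0014  0.0784  0.0157] rows 1.9
to [0.5993 0.2334 0.3   ] shift [ 0.022   0.0322 -0.1583] rows 3.9
```

```bash
python3 -m jog '[[[0.004,-0.02,-0.005],0],[[0.009,-0.04,-0.01],0],[[0.013,-0.055,-0.014],0],[[0.013,-0.062,-0.015],0],[[0.013,-0.066,-0.015],0]]'|sed -n '2p;4p'
python3 -m jog '[[[0.001,-0.008,-0.001],0],[[0.001,-0.008,-0.001],0]]'|sed -n '2p;4p'
python3 - <<'E'
from station import robot
from h import *
im,d=robot.grab_frame("side"); P=cloud(d,robot.camera_info("side"))
cv2.imwrite("pics/c1.png",cv2.resize(im[90:240,240:440,::-1],None,fx=3,fy=3))
v,u=np.mgrid[:384,:512]
m=(P[...,2]>.148)&(P[...,2]<.165)&(P[...,0]>.5)&(P[...,0]<.7)&(P[...,1]>.2)&(P[...,1]<.5)&(im.max(2)<60)
q=P[m]-H; print("fin hop",m.sum(),np.median(q@ex),np.median(q@ey),np.min(q@ey),np.max(q@ey))
plan(hop(0,.06,.3))
E
```

```text
tcp_pos: [0.6093, 0.3096, 0.1362]
force: [-7.2, -23.1, 8.7]
tcp_pos: [0.6092, 0.3095, 0.1364]
force: [-13.4, -30.9, 10.1]
fin hop 78 0.017369377615899222 0.15724387571342446 0.14019380281815538 0.16602952360631665
now [0.6092 0.3095 0.1364] t 7.3667 F [-12.9 -31.   10. ]
to [0.5993 0.2334 0.3   ] shift [ 0.0206  0.1116 -0.1406] rows 4.3
```

View pics/c1.png

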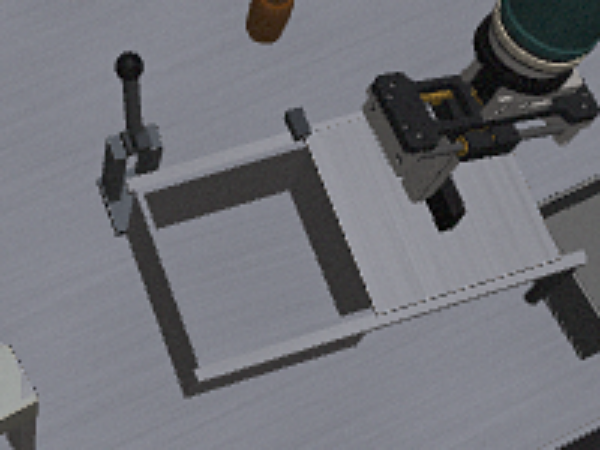

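```bash
python3 -m jog '[[[0.001,0.03,-0.01],0],[[0.02,0.111,-0.14],0],[[0.02,0.111,-0.14],0],[[0.02,0.111,-0.14],0],[[0.02,0.111,-0.14],0]]'|sed -n '2p;4p'
python3 -c "
from h import *
plan((.77,.22,.38))"
```

```text
tcp_pos: [0.6014, 0.2427, 0.3002]
force: [0.7, -0.2, -0.1]
now [0.6014 0.2427 0.3002] t 7.7833 F [ 0.7 -0.2 -0.1]
to [0.77 0.22 0.38] shift [ 0.1795  0.0127 -0.0539] rows 4.5
```

```bash
python3 -m jog '[[[0.18,0.013,-0.054],0],[[0.18,0.013,-0.054],0],[[0.18,0.013,-0.054],0],[[0.18,0.013,-0.054],0],[[0.18,0.013,-0.054],0]]'|sed -n '2,3p'
for i in 1 2 3 4 5 6; do python3 -m jog '[[[0.14,-0.06,0],0]]'|sed -n 2,3p; done
python3 -c "
from station import robot
from h import *
print(robot.state()['q'])"
```

```text
tcp_pos: [0.7487, 0.2103, 0.3383]
tcp_rot: [[0.985, -0.138, 0.099], [-0.114, -0.97, -0.215], [0.126, 0.2, -0.972]]
tcp_pos: [0.768, 0.2125, 0.3381]
tcp_rot: [[0.979, -0.144, 0.144], [-0.113, -0.973, -0.203], [0.169, 0.183, -0.969]]
tcp_pos: [0.7858, 0.2172, 0.3309]
tcp_rot: [[0.974, -0.142, 0.176], [-0.107, -0.975, -0.194], [0.199, 0.17, -0.965]]
tcp_pos: [0.8022, 0.2208, 0.3203]
tcp_rot: [[0.97, -0.139, 0.201], [-0.102, -0.977, -0.187], [0.222, 0.161, -0.962]]
tcp_pos: [0.8182, 0.2242, 0.3103]
tcp_rot: [[0.965, -0.137, 0.225], [-0.097, -0.979, -0.18], [0.245, 0.152, -0.957]]
tcp_pos: [0.8336, 0.2274, 0.3014]
tcp_rot: [[0.959, -0.135, 0.25], [-0.092, -0.981, -0.173], [0.269, 0.143, -0.953]]
tcp_pos: [0.8482, 0.2307, 0.2939]
tcp_rot: [[0.952, -0.132, 0.276], [-0.088, -0.982, -0.166], [0.293, 0.134, -0.947]]
[ 0.2966  0.7868  0.2738 -0.2516  1.8492  1.883 ]
```

```bash
for i in 1 2 3 4 5 6 7 8 9 10 11 12; do python3 -m jog '[[[0.14,-0.06,0],0]]'|sed -n 2,3p; done | tail -n 2
python3 -c "
from station import robot
from h import *
print(robot.state()['q'])"
for i in 1 2 3 4 5 6; do python3 -m jog '[[[0.14,-0.06,0.1],0]]'|sed -n 2,3p; done | tail -n 2
python3 -c "
from station import robot
from h import *
print(robot.state()['q'])"
```

```text
tcp_pos: [0.9752, 0.2768, 0.2975]
tcp_rot: [[0.814, -0.077, 0.576], [-0.051, -0.997, -0.061], [0.579, 0.021, -0.815]]
[ 0.2999  0.8389  0.2738 -0.2325  1.4538  1.8999]
tcp_pos: [1.063, 0.2884, 0.2398]
tcp_rot: [[0.719, -0.039, 0.693], [-0.046, -0.999, -0.008], [0.693, -0.026, -0.72]]
[ 0.2763  0.9462  0.2738 -0.2146  1.1844  1.9003]
```

```bash
for i in 1 2 3 4 5 6 7 8 9 10; do python3 -m jog '[[[0.14,-0.05,0],0]]'|sed -n 2,3p; done | tail -n 2
python3 -c "
from station import robot
from h import *
print(robot.state()['q'])"
for i in 1 2 3 4 5 6; do python3 -m jog '[[[0.14,-0.05,0.06],0]]'|sed -n 2,3p; done | tail -n 2
python3 -c "
from station import robot
from h import *
print(robot.state()['q'])"
```

```text
tcp_pos: [1.0586, 0.317, 0.421]
tcp_rot: [[0.535, 0.035, 0.844], [-0.053, -0.996, 0.075], [0.843, -0.085, -0.531]]
[ 0.2947  0.8101  0.2738 -0.1995  1.0644  1.8797]
tcp_pos: [1.0783, 0.329, 0.4764]
tcp_rot: [[0.406, 0.085, 0.91], [-0.068, -0.99, 0.122], [0.911, -0.111, -0.396]]
[ 0.2906  0.7998  0.274  -0.1818  0.917   1.8664]
```

```bash
for i in 1 2 3 4; do python3 -m jog '[[[0.12,0.1,0.05],0]]'|sed -n 2,3p; done | tail -n 2
python3 -c "
from station import robot
from h import *
s=robot.state();print(s['q'],s['t']); R=np.array(s['tcp_rot']); print(np.degrees(np.arctan2(R[1,2],R[0,2])),np.degrees(np.arcsin(R[2,2])))
plan((.8,0,.5),(.4,-.3,.4),(.4,-.31,.1),turn=-.12)"
```

```text
tcp_pos: [1.1106, 0.2067, 0.5159]
tcp_rot: [[0.35, 0.099, 0.932], [-0.075, -0.988, 0.133], [0.934, -0.117, -0.338]]
[0.1304 0.7759 0.2738 0.0145 0.8663 1.6817] 11.8667
8.146973652386496 -19.778245006015112
now [1.1106 0.2067 0.5159] t 11.8667 F [ 0.3  0.4 -0.5]
to [0.8 0.  0.5] shift [-0.108   0.1753 -0.3115] rows 9.0
to [ 0.4 -0.3  0.4] shift [-0.2414  0.2413 -0.3788] rows 12.2
to [ 0.4  -0.31  0.1 ] shift [-0.2827  0.0111  0.1002] rows 7.2
```

```bash
for i in 1 2 ; do python3 -m jog '[[[-0.005,0.2,-0.05],-0.12],[[-0.005,0.2,-0.05],-0.12],[[-0.005,0.2,-0.05],-0.12],[[-0.005,0.2,-0.05],-0.12],[[-0.005,0.2,-0.05],-0.12]]'|sed -n 2,3p; done
python3 -c "
from station import robot
from h import *
s=robot.state();print(s['q'],s['t']); R=np.array(s['tcp_rot']); print(np.degrees(np.arctan2(R[1,2],R[0,2])),np.degrees(np.arcsin(R[2,2])))
print(R.T@np.array([1,-.2,0]))
plan((1.05,-.3,.55))"
```

```text
tcp_pos: [1.081, 0.0012, 0.5049]
tcp_rot: [[0.336, 0.139, 0.932], [0.044, -0.99, 0.132], [0.941, -0.003, -0.339]]
tcp_pos: [1.0607, -0.2038, 0.5166]
tcp_rot: [[0.317, 0.178, 0.932], [0.163, -0.978, 0.131], [0.934, 0.11, -0.339]]
[-0.4011  0.6765  0.4321  0.6312  0.9637  0.8577] 12.7
8.024806593576596 -19.81667944106781
[0.2846 0.3734 0.9053]
now [ 1.0607 -0.2038  0.5166] t 12.7 F [0.7 0.5 0.3]
to [ 1.05 -0.3   0.55] shift [ 0.0121  0.0958 -0.0339] rows 2.5
```

```bash
for i in 1 2 3 4 5 6 7 8 9 10; do python3 -m jog '[[[0.04,0.06,0.13],0.011]]'|sed -n 2,3p; done |tail -n 2
python3 -c "
from station import robot
from h import *
s=robot.state();print(s['q'],s['t']); R=np.array(s['tcp_rot']); print(np.degrees(np.arctan2(R[1,2],R[0,2])),np.degrees(np.arcsin(R[2,2])))
print(R.T@np.array([1,-.2,0]))
plan((1.05,-.3,.55))"
```

```text
tcp_pos: [1.1863, -0.2387, 0.4106]
tcp_rot: [[0.17, 0.044, 0.984], [0.038, -0.999, 0.038], [0.985, 0.031, -0.172]]
[-0.3557  0.9705  0.2743  0.6947  0.6324  0.8761] 13.5333
2.2117405774379337 -9.897967384799305
[0.1628 0.2437 0.9768]
now [ 1.1863 -0.2387  0.4106] t 13.5333 F [-0.6 -0.4  0.3]
to [ 1.05 -0.3   0.55] shift [ 0.1117  0.0595 -0.1604] rows 4.9
```

```bash
python3 -c "
from h import *
plan((.8,-.3,.52),(.43,-.31,.45),(.43,-.31,.3))"; python3 -m jog '[[[0.04,0.04,-0.4],0],[[0.04,0.04,-0.4],0],[[0.04,0.04,-0.4],0],[[0.04,0.04,-0.4],0],[[0.04,0.04,-0.4],0]]' 1 |sed -n 2,3p
python3 -c "
from h import *
plan((.8,-.3,.5),(.43,-.31,.45),(.43,-.31,.3))"
```

```text
now [ 1.1863 -0.2387  0.4106] t 13.5333 F [-0.6 -0.4  0.3]
to [ 0.8  -0.3   0.52] shift [ 0.0395  0.0476 -0.4014] rows 9.7
to [ 0.43 -0.31  0.45] shift [-0.1324 -0.0085 -0.3526] rows 9.0
to [ 0.43 -0.31  0.3 ] shift [-0.1477 -0.0047  0.0258] rows 3.6
tcp_pos: [0.9924, -0.266, 0.468]
tcp_rot: [[0.17, 0.044, 0.985], [0.039, -0.999, 0.038], [0.985, 0.032, -0.171]]
now [ 0.9924 -0.266   0.468 ] t 13.95 F [ 0.4 -0.7  0.4]
to [ 0.8 -0.3  0.5] shift [-0.0024  0.0266 -0.1962] rows 4.7
to [ 0.43 -0.31  0.45] shift [-0.1123 -0.0078 -0.3561] rows 9.0
to [ 0.43 -0.31  0.3 ] shift [-0.1477 -0.0048  0.0256] rows 3.6
```

```bash
python3 -m jog '[[[0,0.027,-0.196],0],[[0,0.027,-0.196],0],[[0,0.027,-0.196],0],[[0,0.027,-0.196],0],[[0,0.027,-0.196],0]]' |sed -n 2,3p
python3 -m jog '[[[-0.06,-0.004,-0.178],0],[[-0.06,-0.004,-0.178],0],[[-0.06,-0.004,-0.178],0],[[-0.06,-0.004,-0.178],0],[[-0.06,-0.004,-0.178],0]]' |sed -n 2,3p
python3 -m jog '[[[-0.06,-0.004,-0.178],0],[[-0.06,-0.004,-0.178],0],[[-0.06,-0.004,-0.178],0],[[-0.06,-0.004,-0.178],0],[[-0.06,-0.004,-0.178],0]]' |sed -n 2,3p
python3 -m jog '[[[-0.15,0,0.02],0],[[-0.15,0,0.02],0],[[-0.15,0,0.02],0],[[-0.15,0,0.02],0]]' |sed -n 2,3p
python3 - <<'E'
from station import robot
from h import *
s=robot.state();print(s['q'],s['t']); c=robot.camera_info("wrist")
im,d=robot.grab_frame("wrist"); np.savez("pics/w1.npz",im=im,d=d,**c); cv2.imwrite("pics/w1.png",im[:,:,::-1])
print(c["world_from_camera"])
E
```

```text
tcp_pos: [0.7996, -0.3008, 0.5041]
tcp_rot: [[0.169, 0.043, 0.985], [0.041, -0.999, 0.036], [0.985, 0.034, -0.17]]
tcp_pos: [0.6138, -0.3057, 0.4732]
tcp_rot: [[0.171, 0.042, 0.984], [0.04, -0.999, 0.036], [0.984, 0.034, -0.173]]
tcp_pos: [0.4285, -0.3111, 0.4443]
tcp_rot: [[0.173, 0.041, 0.984], [0.041, -0.999, 0.035], [0.984, 0.034, -0.174]]
tcp_pos: [0.4243, -0.3155, 0.2894]
tcp_rot: [[0.175, 0.043, 0.984], [0.037, -0.999, 0.037], [0.984, 0.03, -0.176]]
[-1.5017 -0.2703  2.1192  1.4086  1.4923 -0.2994] 15.5333
[[ 0.0422 -0.3927  0.9187  0.2601]
 [-0.9987 -0.044   0.0271 -0.3201]
 [ 0.0298 -0.9186 -0.394   0.3847]
 [ 0.      0.      0.      1.    ]]
```

View pics/w1.png

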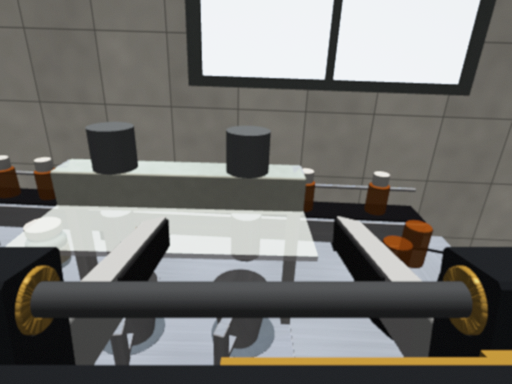

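```bash
python3 -m jog '[[[-0.16,-0.003,0.028],0],[[-0.16,-0.003,0.028],0],[[-0.16,-0.003,0.028],0],[[-0.16,-0.003,0.028],0]]' |sed -n 2,4p
python3 - <<'E'
from station import robot
from h import *
s=robot.state();print(s['q'],s['t']); c=robot.camera_info("wrist")
im,d=robot.grab_frame("wrist"); np.savez("pics/w2.npz",im=im,d=d,**c); cv2.imwrite("pics/w2.png",im[:,:,::-1])
E
```

```text
tcp_pos: [0.425, -0.3191, 0.1303]
tcp_rot: [[0.173, 0.044, 0.984], [0.043, -0.998, 0.037], [0.984, 0.036, -0.174]]
force: [-0.5, -0.4, 0.5]
[-1.5008  0.0721  2.2307  1.4612  1.4299 -0.758 ] 15.9167
```

View pics/w2.png

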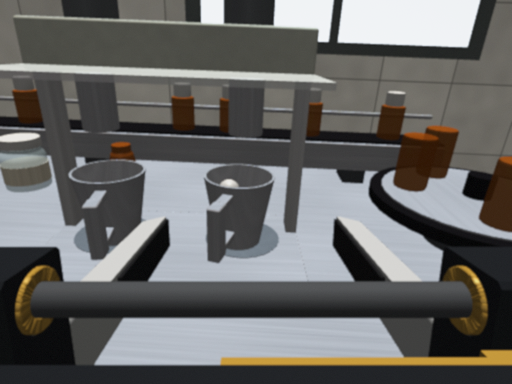

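Run:
```python
from h import *
z=np.load("pics/w2.npz"); P=cloud(z["d"],z)
for (u0,u1,v0,v1) in((203,240,190,262),(82,110,190,262)):
    S=P[v0:v1,u0:u1].reshape(-1,3); S=S[np.isfinite(S[:,0])]
    xf=np.percentile(S[:,0][S[:,2]>.03],2); 
    for a,b in((.03,.045),(.045,.06),(.06,.075),(.075,.095)):
        q=S[(S[:,2]>a)&(S[:,2]<b)&(S[:,0]<xf+.03)]
        if len(q): print(len(q),q.min(0),np.median(q,0),q.max(0))
    print()
# rim ellipses: points z~.095
for (u0,u1,v0,v1) in((200,278,160,215),(66,150,155,215)):
    S=P[v0:v1,u0:u1].reshape(-1,3); q=S[(S[:,2]>.089)&(S[:,2]<.1)&(S[:,0]>.57)]
    A=np.c_[2*q[:,:2],np.ones(len(q))]; c=np.linalg.lstsq(A,(q[:,:2]**2).sum(1),rcond=None)[0]
    print(len(q),"circle",c[:2],np.sqrt(c[2]+c[0]**2+c[1]**2),q.min(0),q.max(0))
```

```text
264 [ 0.5369 -0.2923  0.0301] [ 0.5398 -0.2842  0.0372] [ 0.5669 -0.2734  0.045 ]
249 [ 0.5366 -0.2903  0.0453] [ 0.5394 -0.2833  0.0527] [ 0.556  -0.273   0.0599]
264 [ 0.5362 -0.2903  0.06  ] [ 0.5394 -0.2825  0.0675] [ 0.5557 -0.2729  0.0749]
384 [ 0.5357 -0.292   0.0751] [ 0.543  -0.2833  0.0842] [ 0.5672 -0.2734  0.0871]


737 circle [ 0.6149 -0.2988] 0.03887968884791482 [ 0.5747 -0.3392  0.089 ] [ 0.6576 -0.2584  0.095 ]
865 circle [ 0.6118 -0.1401] 0.04249080452266823 [ 0.57   -0.1899  0.089 ] [ 0.656  -0.0854  0.0999]
```

Run:
```python
from h import *
z=np.load("pics/w2.npz"); P=cloud(z["d"],z)
S=P[190:262,203:240].reshape(-1,3); S=S[(S[:,2]>.035)&(S[:,2]<.08)&(S[:,0]<.56)]
y=S[:,1]
for a in np.arange(-.293,-.272,.002):
    q=S[(y>=a)&(y<a+.002)]; print(round(a,3),len(q),q[:,0].min() if len(q) else 0,np.median(q[:,0]) if len(q) else 0)
plan((.438,-.2885,.082),(.566,-.2837,.059))
```

```text
-0.293 0 0 0
-0.291 72 0.5496598870863298 0.5526786311671876
-0.289 116 0.5422867929885058 0.546059540951718
-0.287 119 0.5364087453975035 0.5387495334679779
-0.285 80 0.5357189262444477 0.5376297474014966
-0.283 80 0.5369059153674371 0.5380642572567744
-0.281 76 0.5371805800097782 0.5387032150600196
-0.279 71 0.5375285843954892 0.5391928778937638
-0.277 78 0.538230814993553 0.5396954559678758
-0.275 68 0.538744296928723 0.5402749111240581
-0.273 2 0.5418441994909349 0.5418534604853287
now [ 0.4243 -0.3162  0.1205] t 15.9667 F [-0.6  3.6 -3.5]
to [ 0.438  -0.2885  0.082 ] shift [-0.0347 -0.0278  0.0215] rows 1.2
to [ 0.566  -0.2837  0.059 ] shift [0.0005 0.0004 0.1301] rows 3.1
```

```bash
python3 -m jog '[[[-0.035,-0.03,0.022],0.03],[[-0.035,-0.03,0.022],0.03],[[-0.035,-0.03,0.022],0.03]]' 0.65 10 |sed -n 2,5p
python3 -c "
from h import *
plan((.568,-.281,.059))
from station import robot
print(robot.state()['q'])"
```

```text
tcp_pos: [0.4397, -0.2866, 0.0912]
tcp_rot: [[0.173, 0.042, 0.984], [0.006, -0.999, 0.041], [0.985, -0.002, -0.173]]
force: [0.2, 0.0, -0.7]
grip_width: 0.0772
now [ 0.4397 -0.2866  0.0912] t 16.2167 F [ 0.2  0.  -0.7]
to [ 0.568 -0.281  0.059] shift [-0.0094 -0.0002  0.1321] rows 3.2
[-1.4466  0.139   2.295   1.5185  1.3855 -0.8494]
```

```bash
python3 -m jog '[[[-0.003,0,0.03],0],[[-0.005,0,0.06],0],[[-0.006,0,0.09],0],[[-0.006,0,0.115],0],[[-0.006,0,0.132],0]]' |sed -n 2,5p
python3 -m jog '[[[0,0,0],0],[[0,0,0],0]]' |sed -n '2p;4,5p'
python3 -c "
from h import *
plan((.568,-.281,.059))"
```

```text
tcp_pos: [0.5712, -0.2853, 0.068]
tcp_rot: [[0.167, 0.04, 0.985], [0.015, -0.999, 0.038], [0.986, 0.008, -0.167]]
force: [-0.9, -0.4, 0.7]
grip_width: 0.0608
tcp_pos: [0.5695, -0.2844, 0.0667]
force: [0.1, 0.4, -0.2]
grip_width: 0.0614
now [ 0.5695 -0.2844  0.0667] t 16.8 F [ 0.1  0.4 -0.2]
to [ 0.568 -0.281  0.059] shift [-0.0078 -0.0035  0.    ] rows 0.2
```

Good; take it 5 mm lower, then close gently, then firmly.

```bash
python3 -m jog '[[[-0.006,-0.003,0],0],[[-0.006,-0.003,0],0],[[-0.006,-0.003,0],0],[[-0.006,-0.003,0],0],[[-0.006,-0.003,0],0]]' 0 8 |sed -n '2p;4,6p'
python3 -m jog '[[[0,0,0],0],[[0,0,0],0],[[0,0,0],0],[[0,0,0],0],[[0,0,0],0]]' |sed -n '2p;4,6p'
python3 -m jog '[[[0,0,0],0],[[0,0,0],0],[[0,0,0],0],[[0,0,0],0],[[0,0,0],0]]' 0 50 |sed -n '2p;4,6p'
python3 - <<'E'
from station import robot
from h import *
c=robot.camera_info("wrist"); im,d=robot.grab_frame("wrist"); np.savez("pics/w3.npz",im=im,d=d,**c); cv2.imwrite("pics/w3.png",im[:,:,::-1])
plan()
E
```

```text
tcp_pos: [0.5664, -0.2807, 0.0569]
force: [-0.4, 0.5, 0.5]
grip_width: 0.0315
grip_force: 0.0
tcp_pos: [0.5669, -0.2805, 0.0568]
force: [-0.8, -1.3, 0.6]
grip_width: 0.0178
grip_force: 8.0
tcp_pos: [0.5669, -0.2801, 0.0566]
force: [0.4, -1.1, -1.7]
grip_width: 0.0137
grip_force: 50.0
now [ 0.5669 -0.28    0.0566] t 18.1 F [-0.2 -1.1 -0.7]
```

View pics/w3.png

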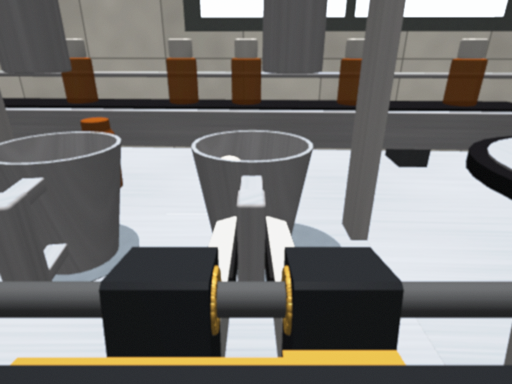

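```bash
python3 -m jog '[[[0.003,0,-0.001],0],[[0.008,0,-0.001],0],[[0.013,0,-0.002],0],[[0.018,0,-0.003],0],[[0.022,0,-0.003],0]]' |sed -n '2,6p'
python3 -m jog '[[[-0.001,0,-0.008],0],[[-0.003,-0.001,-0.02],0],[[-0.006,-0.001,-0.036],0],[[-0.009,-0.002,-0.052],0],[[-0.012,-0.003,-0.068],0]]' |sed -n '2p;4,6p'
python3 -m jog '[[[-0.003,-0.001,-0.016],0],[[-0.006,-0.001,-0.032],0],[[-0.009,-0.002,-0.048],0],[[-0.012,-0.003,-0.064],0],[[-0.015,-0.003,-0.08],0]]' |sed -n '2p;4,6p'
python3 -m jog '[[[-0.002,0,-0.01],0],[[-0.003,0,-0.016],0],[[-0.003,0,-0.018],0],[[-0.003,0,-0.018],0]]' |sed -n '2,6p'
python3 -c "
from h import *
plan((.41,-.28,.34),(.41,.0,.36))
from station import robot
print(robot.state()['q'])"
```

```text
tcp_pos: [0.5678, -0.28, 0.0797]
tcp_rot: [[0.173, 0.04, 0.984], [0.009, -0.999, 0.039], [0.985, 0.002, -0.173]]
force: [-0.0, -0.2, -2.0]
grip_width: 0.0134
grip_force: 50.0
tcp_pos: [0.4977, -0.2795, 0.0789]
force: [0.1, -0.7, -2.8]
grip_width: 0.0137
grip_force: 50.0
tcp_pos: [0.4161, -0.2797, 0.078]
force: [0.0, -0.3, -2.6]
grip_width: 0.0138
grip_force: 50.0
tcp_pos: [0.3987, -0.2813, 0.0783]
tcp_rot: [[0.173, 0.039, 0.984], [0.009, -0.999, 0.038], [0.985, 0.002, -0.173]]
force: [0.7, -0.4, -3.1]
grip_width: 0.0136
grip_force: 50.0
now [ 0.3987 -0.2813  0.0783] t 19.6833 F [ 0.7 -0.4 -3.1]
to [ 0.41 -0.28  0.34] shift [ 0.2597 -0.0003 -0.0342] rows 6.3
to [0.41 0.   0.36] shift [ 0.0222 -0.2797  0.0071] rows 6.7
[-1.581   0.1531  2.3314  1.4256  1.4626 -0.9122]
```

```bash
python3 -m jog '[[[0.01,0,-0.002],0],[[0.028,0,-0.005],0],[[0.05,0,-0.008],0],[[0.075,0,-0.013],0],[[0.1,0,-0.017],0]]' |sed -n '2p;4,6p'
python3 -m jog '[[[0.027,0,-0.005],0],[[0.054,0,-0.009],0],[[0.081,0,-0.014],0],[[0.108,0,-0.018],0],[[0.135,0,-0.023],0]]' |sed -n '2p;4,6p'
python3 -m jog '[[[0.027,0,-0.005],0],[[0.052,0,-0.009],0],[[0.075,0,-0.013],0],[[0.092,0,-0.016],0],[[0.1,0,-0.017],0]]' |sed -n '2p;4,6p'
python3 -c "
from h import *
plan((.55,.0,.42),(.549,.214,.42),(.549,.214,.3))
from station import robot
print(robot.state()['q'],robot.state()['tcp_rot'])"
```

```text
tcp_pos: [0.4, -0.2793, 0.1803]
force: [-0.3, -0.5, -1.3]
grip_width: 0.0134
grip_force: 50.0
tcp_pos: [0.4008, -0.2784, 0.3173]
force: [-0.4, -1.0, -2.1]
grip_width: 0.0135
grip_force: 50.0
tcp_pos: [0.4013, -0.2787, 0.4204]
force: [-0.2, -0.9, -1.6]
grip_width: 0.0138
grip_force: 50.0
now [ 0.4013 -0.2787  0.4204] t 20.9333 F [-0.2 -0.9 -1.6]
to [0.55 0.   0.42] shift [ 0.0289 -0.272   0.158 ] rows 7.6
to [0.549 0.214 0.42 ] shift [ 0.0026 -0.2138  0.0079] rows 5.1
to [0.549 0.214 0.3  ] shift [-0.1182 -0.0007  0.0208] rows 2.9
[-1.5718 -0.4921  1.9962  1.3998  1.6249  0.0526] [[ 0.1728  0.0433  0.984 ]
 [ 0.013  -0.999   0.0417]
 [ 0.9849  0.0056 -0.1732]]
```

```bash
python3 -m jog '[[[0.001,-0.006,0.004],0],[[0.002,-0.018,0.011],0],[[0.004,-0.035,0.021],0],[[0.006,-0.053,0.031],0],[[0.008,-0.071,0.041],0]]' |sed -n '2,3p'
python3 -m jog '[[[0.002,-0.019,0.011],0],[[0.004,-0.038,0.022],0],[[0.006,-0.057,0.033],0],[[0.008,-0.076,0.044],0],[[0.01,-0.095,0.055],0]]' |sed -n '2,3p'
python3 -m jog '[[[0.002,-0.019,0.011],0],[[0.004,-0.038,0.022],0],[[0.006,-0.057,0.033],0],[[0.008,-0.076,0.044],0],[[0.01,-0.095,0.055],0]]' |sed -n '2,6p'
python3 -c "
from h import *
plan((.549,.214,.42),(.549,.214,.25))
from station import robot
print(robot.state()['q'],robot.state()['tcp_rot'])"
```

```text
tcp_pos: [0.4401, -0.2061, 0.4156]
tcp_rot: [[0.175, 0.041, 0.984], [0.004, -0.999, 0.041], [0.985, -0.003, -0.175]]
tcp_pos: [0.5037, -0.1189, 0.4148]
tcp_rot: [[0.179, 0.05, 0.983], [0.005, -0.999, 0.05], [0.984, -0.004, -0.179]]
tcp_pos: [0.5542, -0.0197, 0.4147]
tcp_rot: [[0.18, 0.053, 0.982], [0.007, -0.999, 0.052], [0.984, -0.002, -0.18]]
force: [-0.8, -0.8, -3.5]
grip_width: 0.0134
grip_force: 50.0
now [ 0.5542 -0.0197  0.4147] t 22.1833 F [-0.8 -0.8 -3.5]
to [0.549 0.214 0.42 ] shift [ 0.006  -0.2337  0.0061] rows 5.6
to [0.549 0.214 0.25 ] shift [-0.1672  0.0004  0.0306] rows 4.1
[-0.4483 -0.7444  2.1264  0.9496  0.6207  0.6256] [[ 0.1796  0.0528  0.9823]
 [ 0.0073 -0.9986  0.0524]
 [ 0.9837 -0.0023 -0.1798]]
```

```bash
python3 -m jog '[[[-0.006,-0.019,0.002],0],[[-0.012,-0.038,0.003],0],[[-0.02,-0.057,0.005],0],[[-0.028,-0.076,0.007],0],[[-0.036,-0.095,0.009],0]]' |sed -n '2,3p'
python3 -m jog '[[[-0.006,-0.019,0.002],0],[[-0.012,-0.038,0.003],0],[[-0.018,-0.057,0.005],0],[[-0.024,-0.076,0.007],0],[[-0.03,-0.095,0.009],0]]' |sed -n '2,3p'
python3 -m jog '[[[-0.003,-0.018,0.002],0],[[-0.006,-0.034,0.004],0],[[-0.006,-0.042,0.004],0],[[-0.006,-0.044,0.004],0]]' |sed -n '2,6p'
python3 -c "
from h import *
plan((.549,.214,.35),(.549,.214,.22))
from station import robot
print(robot.state()['q'],robot.state()['tcp_rot'])"
```

```text
tcp_pos: [0.5513, 0.0697, 0.377]
tcp_rot: [[0.186, 0.052, 0.981], [0.008, -0.999, 0.052], [0.983, -0.002, -0.186]]
tcp_pos: [0.5508, 0.1215, 0.35]
tcp_rot: [[0.21, 0.041, 0.977], [0.009, -0.999, 0.04], [0.978, -0.0, -0.211]]
tcp_pos: [0.5513, 0.1612, 0.3486]
tcp_rot: [[0.216, 0.052, 0.975], [0.008, -0.999, 0.051], [0.976, -0.003, -0.216]]
force: [0.4, 0.4, -2.2]
grip_width: 0.0137
grip_force: 50.0
now [0.5513 0.1612 0.3486] t 23.35 F [ 0.4  0.4 -2.2]
to [0.549 0.214 0.35 ] shift [ 0.0013 -0.0529  0.0001] rows 1.3
to [0.549 0.214 0.22 ] shift [-0.1269  0.0004  0.0281] rows 3.1
[ 0.3753 -0.5976  2.1659 -0.9575  0.3888  2.5665] [[ 0.2158  0.0515  0.9751]
 [ 0.0083 -0.9987  0.0509]
 [ 0.9764 -0.0029 -0.2159]]
```

```bash
python3 -c "
from h import *
plan((.549,.112,.30))"
python3 -m jog '[[[-0.006,0.006,0.002],0],[[-0.016,0.018,0.004],0],[[-0.03,0.032,0.005],0],[[-0.042,0.043,0.006],0],[[-0.048,0.049,0.007],0]]' |sed -n '2,3p'
python3 -m jog '[[[0,0,0],0],[[0,0,0],0]]' |sed -n '2,3p'
python3 -c "
from h import *
plan((.549,.112,.30))
from station import robot
print(robot.state()['q'])"
```

```text
now [0.5513 0.1612 0.3486] t 23.35 F [ 0.4  0.4 -2.2]
to [0.549 0.112 0.3  ] shift [-0.0484  0.0492  0.0057] rows 1.7
tcp_pos: [0.5505, 0.1078, 0.2998]
tcp_rot: [[0.215, 0.044, 0.976], [0.005, -0.999, 0.044], [0.977, -0.004, -0.215]]
tcp_pos: [0.5512, 0.109, 0.303]
tcp_rot: [[0.211, 0.046, 0.976], [0.007, -0.999, 0.046], [0.977, -0.003, -0.211]]
now [0.5512 0.109  0.303 ] t 23.9333 F [-0.1  0.1 -2.1]
to [0.549 0.112 0.3  ] shift [-0.0033 -0.0031 -0.0014] rows 0.1
[ 0.1687 -0.6464  2.2841 -0.6828  0.1895  2.2733]
```

```bash
for i in 1 2 3; do python3 -m jog '[[[0,0,0],-0.07],[[0,0,0],-0.14],[[0,0,0],-0.21],[[0,0,0],-0.28],[[0,0,0],-0.35]]' |sed -n '2,4p'; done
python3 - <<'E'
from station import robot
from h import *
im,d=robot.grab_frame("scene"); cv2.imwrite("pics/p1.png",cv2.resize(im[100:300,230:450,::-1],None,fx=3,fy=3)); print(robot.state()['q'])
E
```

```text
tcp_pos: [0.5516, 0.1108, 0.3055]
tcp_rot: [[0.178, 0.119, 0.977], [0.354, -0.934, 0.049], [0.918, 0.337, -0.208]]
force: [0.7, -0.4, -2.4]
tcp_pos: [0.5516, 0.1109, 0.3055]
tcp_rot: [[0.127, 0.173, 0.977], [0.653, -0.756, 0.049], [0.747, 0.631, -0.208]]
force: [0.3, -0.7, -2.0]
tcp_pos: [0.5516, 0.1109, 0.3055]
tcp_rot: [[0.06, 0.206, 0.977], [0.872, -0.486, 0.049], [0.485, 0.849, -0.208]]
force: [0.1, -0.3, -1.7]
[ 0.1719 -0.646   2.281  -0.6838  0.1893  1.2175]
```

View pics/p1.png

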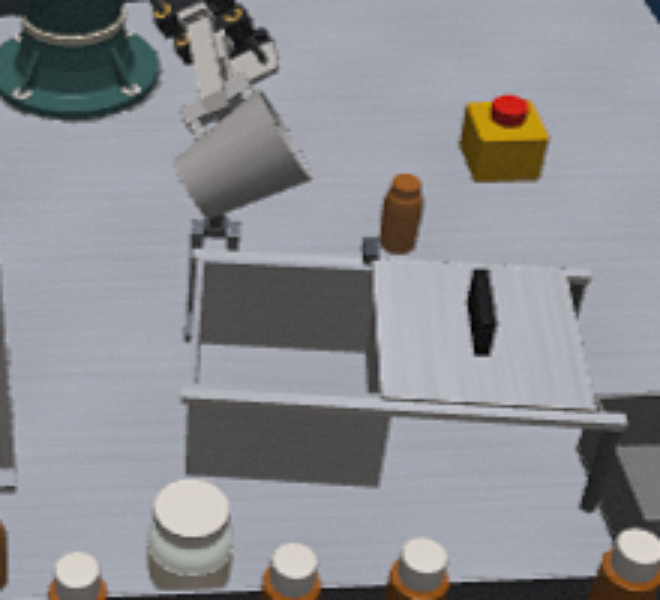

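```bash
python3 -m jog '[[[-0.006,0.003,0],0],[[-0.013,0.007,0],0],[[-0.019,0.01,0],0],[[-0.022,0.012,0],0],[[-0.022,0.012,0],0]]' |sed -n '2,3p'
for i in 1 2 3; do python3 -m jog '[[[0,0,0],-0.03],[[0,0,0],-0.06],[[0,0,0],-0.09],[[0,0,0],-0.12],[[0,0,0],-0.15]]' |sed -n '2,4p'; done
python3 - <<'E'
from station import robot
from h import *
im,d=robot.grab_frame("scene"); P=cloud(d,robot.camera_info("scene")); cv2.imwrite("pics/p2.png",cv2.resize(im[100:300,230:450,::-1],None,fx=3,fy=3)); print(robot.state()['q'],robot.state()['t'])
E
```

```text
tcp_pos: [0.5521, 0.0847, 0.3054]
tcp_rot: [[0.063, 0.206, 0.976], [0.87, -0.491, 0.048], [0.489, 0.846, -0.21]]
tcp_pos: [0.5519, 0.0858, 0.3048]
tcp_rot: [[0.03, 0.215, 0.976], [0.935, -0.352, 0.049], [0.354, 0.911, -0.211]]
force: [-0.5, 0.2, -2.0]
tcp_pos: [0.5519, 0.0858, 0.3048]
tcp_rot: [[-0.003, 0.217, 0.976], [0.977, -0.208, 0.049], [0.214, 0.954, -0.211]]
force: [-0.5, 0.9, -3.2]
tcp_pos: [0.552, 0.0858, 0.3049]
tcp_rot: [[-0.035, 0.214, 0.976], [0.997, -0.06, 0.049], [0.069, 0.975, -0.211]]
force: [0.6, 0.4, -2.4]
[ 0.0567 -0.6775  2.2942 -0.0385  0.1671  0.109 ] 26.95
```

View pics/p2.png

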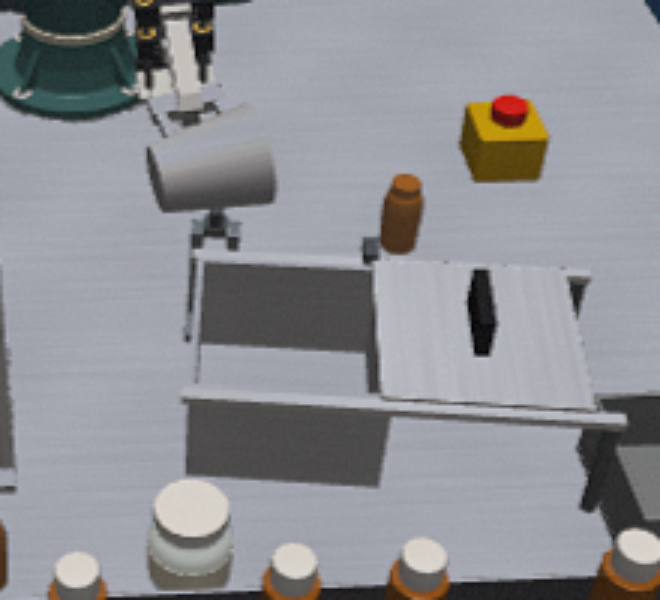

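```bash
python3 -m jog '[[[0,0.005,-0.001],0],[[0.001,0.01,-0.002],0],[[0.001,0.015,-0.003],0]]' |sed -n '2,3p'
for i in 1 2 3; do python3 -m jog '[[[0,0,0],-0.03],[[0,0,0],-0.06],[[0,0,0],-0.09],[[0,0,0],-0.12],[[0,0,0],-0.15]]' |sed -n '2p;4p'; done
python3 - <<'E'
from station import robot
from h import *
im,d=robot.grab_frame("side"); P=cloud(d,robot.camera_info("side")); cv2.imwrite("pics/p3.png",cv2.resize(im[90:240,240:440,::-1],None,fx=3,fy=3)); print(robot.state()['q'],robot.state()['t'])
E
```

```text
tcp_pos: [0.5523, 0.0855, 0.321]
tcp_rot: [[-0.035, 0.213, 0.976], [0.997, -0.061, 0.049], [0.07, 0.975, -0.21]]
tcp_pos: [0.5524, 0.0852, 0.3217]
force: [-0.4, 0.2, -1.3]
tcp_pos: [0.5525, 0.0852, 0.3221]
force: [-0.4, -0.3, -1.6]
tcp_pos: [0.5525, 0.0852, 0.3221]
force: [0.2, 0.7, -2.3]
[ 0.055  -0.69    2.2671 -0.0272  0.2036 -0.3534] 28.5
```

View pics/p3.png

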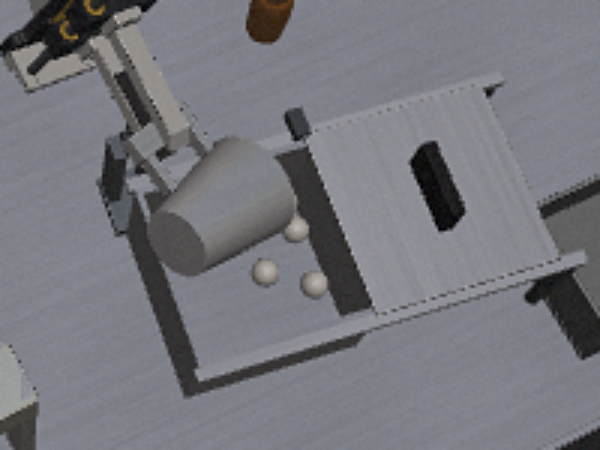

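```bash
cat >> h.py <<'E'
def balls():
    """white blobs inside the hopper (side camera), ray onto z=.019 by depth"""
    from station import robot
    im,d=robot.grab_frame("side"); P=cloud(d,robot.camera_info("side"))
    q=P-H; a=q@ex; b=q@ey
    hsv=cv2.cvtColor(im,cv2.COLOR_RGB2HSV)
    m=(hsv[...,1]<45)&(abs(a)<.079)&(abs(b)<.079)&(P[...,2]>.014)&(P[...,2]<.095)
    k,L,st,c=cv2.connectedComponentsWithStats(m.astype(np.uint8))
    for i in range(1,k):
        if st[i,4]>15: print("blob px",c[i].round(),st[i,4],"hop",np.median(a[L==i]).round(3),np.median(b[L==i]).round(3),"z",P[L==i][:,2].min().round(3),P[L==i][:,2].max().round(3))
    return im,P
E
python3 -c "
from h import *
balls(); plan((.5525,.115,.322))"
```

```text
blob px [347. 172.] 470 hop -0.003 0.078 z 0.015 0.095
blob px [328. 180.] 65 hop -0.002 0.021 z 0.02 0.035
now [0.5524 0.0852 0.3218] t 28.55 F [-0.2  0.2 -2.5]
to [0.5525 0.115  0.322 ] shift [0.0275 0.0115 0.0015] rows 0.7
```

```bash
sed -i 's/abs(b)<.079/abs(b)<.068/' h.py
python3 -m jog '[[[0.005,0.002,0],-0.03],[[0.011,0.005,0],-0.06],[[0.017,0.007,0],-0.09],[[0.023,0.01,0],-0.12],[[0.027,0.011,0.001],-0.15]]' |sed -n '2p;4p'
python3 -m jog '[[[0,0,0],-0.04],[[0,0,0],-0.08],[[0,0,0],-0.12],[[0,0,0],-0.16],[[0,0,0],-0.2]]' |sed -n '2,4p'
python3 -m jog '[[[0,0,0],0],[[0,0,0],0],[[0,0,0],0],[[0,0,0],0],[[0,0,0],0]]' |sed -n '2,4p'
python3 -c "
from h import *
balls(); plan((.5525,.145,.322))
from station import robot
print(robot.state()['q'])"
```

```text
tcp_pos: [0.5519, 0.1151, 0.3218]
force: [-0.6, -0.8, -1.4]
tcp_pos: [0.552, 0.1146, 0.3212]
tcp_rot: [[-0.176, 0.122, 0.977], [0.738, 0.673, 0.049], [-0.652, 0.729, -0.209]]
force: [0.1, -0.1, -1.1]
tcp_pos: [0.5518, 0.1143, 0.3199]
tcp_rot: [[-0.177, 0.124, 0.976], [0.738, 0.673, 0.048], [-0.651, 0.729, -0.211]]
force: [0.0, -0.5, -1.9]
blob px [338. 168.] 28 hop -0.029 0.06 z 0.019 0.039
blob px [328. 180.] 65 hop -0.003 0.022 z 0.021 0.036
blob px [344. 184.] 58 hop 0.022 0.06 z 0.018 0.035
now [0.5518 0.1143 0.3198] t 29.85 F [ 0.8 -0.1 -1.2]
to [0.5525 0.145  0.322 ] shift [0.0211 0.0223 0.0017] rows 0.7
[ 0.1876 -0.6525  2.253  -0.6364  0.2285 -0.076 ]
```

```bash
python3 -c "
from h import *
plan((.5525,.03,.37))"
python3 -m jog '[[[-0.03,-0.003,-0.005],0],[[-0.06,-0.007,-0.01],0],[[-0.094,-0.02,-0.014],0],[[-0.094,-0.02,-0.014],0]]' |sed -n '2p;4p'
python3 - <<'E'
from h import *
im,P=balls(); 
from station import robot
print(robot.state()['q'])
im2,d=robot.grab_frame("scene"); cv2.imwrite("pics/s9.png",im2[:,:,::-1])
P2=cloud(d,robot.camera_info("scene")); 
for I,Q in((im,P),(im2,P2)):
    hs=cv2.cvtColor(I,cv2.COLOR_RGB2HSV); q=Q-H
    m=(hs[...,1]<50)&(hs[...,2]>140)&(abs(q@ex)<.079)&(abs(q@ey)<.079)&(Q[...,2]>.01)&(Q[...,2]<.1)
    k,L,st,c=cv2.connectedComponentsWithStats(m.astype(np.uint8)); print([(c[i].round().tolist(),int(st[i,4])) for i in range(1,k) if st[i,4]>8])
E
```

```text
now [0.5518 0.1143 0.3198] t 29.85 F [ 0.8 -0.1 -1.2]
to [0.5525 0.03   0.37  ] shift [-0.095  -0.0201 -0.014 ] rows 2.4
tcp_pos: [0.5519, 0.0678, 0.3328]
force: [0.8, -0.0, -1.6]
blob px [334. 163.] 147 hop -0.046 0.057 z 0.015 0.037
blob px [328. 180.] 65 hop -0.003 0.021 z 0.017 0.036
blob px [344. 184.] 56 hop 0.021 0.059 z 0.016 0.036
[ 0.     -0.7096  2.2291  0.0951  0.2925 -0.826 ]
[([335.0, 156.0], 34), ([330.0, 163.0], 24), ([339.0, 165.0], 33), ([328.0, 180.0], 32), ([345.0, 183.0], 32)]
[([301.0, 213.0], 37), ([317.0, 215.0], 38), ([329.0, 217.0], 42), ([348.0, 220.0], 83), ([339.0, 219.0], 41), ([333.0, 229.0], 13)]
```

```bash
python3 -m jog '[[[-0.098,-0.02,-0.013],0],[[-0.098,-0.02,-0.013],0],[[-0.098,-0.02,-0.013],0],[[-0.098,-0.02,-0.013],0],[[-0.098,-0.02,-0.013],0]]' |sed -n '2,4p'
python3 - <<'E'
from h import *
from station import robot
print(robot.state()['q'])
for n in ("side","scene"):
    I,d=robot.grab_frame(n); cv2.imwrite(f"pics/{n}9.png",I[:,:,::-1]); Q=cloud(d,robot.camera_info(n))
    hs=cv2.cvtColor(I,cv2.COLOR_RGB2HSV); q=Q-H
    m=(hs[...,1]<50)&(hs[...,2]>140)&(abs(q@ex)<.079)&(abs(q@ey)<.079)&(Q[...,2]>.02)&(Q[...,2]<.1)
    k,L,st,c=cv2.connectedComponentsWithStats(m.astype(np.uint8),connectivity=4)
    for i in range(1,k):
        if st[i,4]>8: p=q[L==i]; print(n,c[i].round(),st[i,2:5],"hop",np.median(p@ex).round(3),np.median(p@ey).round(3),"top z",np.percentile(p[:,2],95).round(3))
E
```

```text
tcp_pos: [0.5543, -0.0272, 0.3907]
tcp_rot: [[-0.165, 0.164, 0.973], [0.743, 0.67, 0.013], [-0.649, 0.724, -0.233]]
force: [1.0, -0.9, -1.2]
[-0.4129 -0.7365  2.1339  0.8111  0.5876 -1.5554]
side [335. 156.] [ 7  6 33] hop -0.064 0.065 top z 0.035
side [329. 163.] [ 7  7 33] hop -0.048 0.042 top z 0.035
side [319. 164.] [ 7  7 35] hop -0.057 0.014 top z 0.034
side [339. 165.] [ 7  7 35] hop -0.034 0.065 top z 0.035
side [307. 166.] [ 7  7 34] hop -0.059 -0.021 top z 0.035
side [329. 180.] [ 7  6 34] hop -0.003 0.022 top z 0.035
side [345. 183.] [ 7  6 33] hop 0.021 0.063 top z 0.034
scene [301. 213.] [ 7  6 36] hop -0.06 -0.065 top z 0.033
scene [317. 215.] [ 8  6 38] hop -0.056 -0.02 top z 0.033
scene [329. 217.] [ 8  6 36] hop -0.051 0.014 top z 0.032
scene [348. 220.] [ 9 13 80] hop -0.043 0.066 top z 0.032
scene [340. 219.] [ 8  6 39] hop -0.045 0.044 top z 0.032
scene [333. 229.] [ 7  2 12] hop -0.005 0.024 top z 0.033
```

```bash
for i in 1 2 3 4; do python3 -m jog '[[[0,0,-0.01],0.12],[[0,0,-0.02],0.24],[[0,0,-0.02],0.36],[[0,0,-0.02],0.48],[[0,0,-0.02],0.57]]' |sed -n '2,3p'; done
python3 -c "
from h import *
plan((.40,-.30,.40),(.40,-.30,.08))
from station import robot
print(robot.state()['q'])"
```

```text
tcp_pos: [0.547, -0.0186, 0.3864]
tcp_rot: [[-0.072, 0.239, 0.968], [0.987, 0.159, 0.034], [-0.146, 0.958, -0.247]]
tcp_pos: [0.5458, -0.0223, 0.3911]
tcp_rot: [[0.067, 0.246, 0.967], [0.916, -0.398, 0.038], [0.395, 0.884, -0.252]]
tcp_pos: [0.5443, -0.0267, 0.3963]
tcp_rot: [[0.19, 0.176, 0.966], [0.557, -0.83, 0.042], [0.809, 0.53, -0.256]]
tcp_pos: [0.5423, -0.0316, 0.4017]
tcp_rot: [[0.26, 0.05, 0.964], [0.021, -0.999, 0.046], [0.965, 0.008, -0.26]]
now [ 0.5423 -0.0316  0.4017] t 32.4667 F [ 0.4  0.4 -1.9]
to [ 0.4 -0.3  0.4] shift [-0.0441  0.261  -0.1491] rows 7.3
to [ 0.4  -0.3   0.08] shift [-0.309  -0.0026  0.0833] rows 7.7
[-0.5029 -0.7555  2.101   0.8569  0.7319  0.6944]
```

```bash
python3 -m jog '[[[-0.029,0,0.008],0],[[-0.058,0,0.016],0],[[-0.068,0.05,-0.012],0],[[-0.076,0.1,-0.041],0],[[-0.082,0.14,-0.064],0]]' |sed -n '2,3p'
python3 -m jog '[[[-0.006,0.04,-0.023],0],[[-0.012,0.08,-0.046],0],[[-0.018,0.115,-0.069],0],[[-0.02,0.122,-0.083],0],[[-0.02,0.122,-0.083],0]]' |sed -n '2,3p'
python3 -c "
from h import *
plan((.40,-.30,.34),(.40,-.30,.085))
from station import robot
print(robot.state()['q'])"
```

```text
tcp_pos: [0.4966, -0.1214, 0.3375]
tcp_rot: [[0.262, 0.058, 0.963], [0.025, -0.998, 0.054], [0.965, 0.01, -0.263]]
tcp_pos: [0.4158, -0.256, 0.3423]
tcp_rot: [[0.264, 0.042, 0.964], [0.017, -0.999, 0.038], [0.964, 0.006, -0.264]]
now [ 0.4158 -0.256   0.3423] t 33.3 F [ 0.9  0.7 -1. ]
to [ 0.4  -0.3   0.34] shift [-0.0072  0.0433 -0.0163] rows 1.1
to [ 0.4   -0.3    0.085] shift [-0.2459 -0.0016  0.0674] rows 6.1
[-1.4925 -0.5217  2.1048  1.3036  1.5305 -0.0081]
```

```bash
python3 -m jog '[[[-0.007,0.043,-0.016],0],[[-0.03,0.043,-0.01],0],[[-0.065,0.043,0],0],[[-0.1,0.043,0.01],0],[[-0.135,0.043,0.019],0]]' |sed -n '2,3p'
python3 -m jog '[[[-0.035,0,0.01],0],[[-0.07,0,0.019],0],[[-0.1,0,0.027],0],[[-0.113,0,0.031],0],[[-0.117,0,0.032],0]]' |sed -n '2,3p'
python3 -m jog '[[[0,0,0],0],[[0,0,0],0]]' |sed -n '2,4p'
python3 -c "
from h import *
plan((.5697,-.2996,.085),(.5697,-.2996,.066))"
```

```text
tcp_pos: [0.4045, -0.2949, 0.2068]
tcp_rot: [[0.263, 0.053, 0.963], [0.024, -0.999, 0.049], [0.964, 0.01, -0.264]]
tcp_pos: [0.4054, -0.2943, 0.0847]
tcp_rot: [[0.263, 0.055, 0.963], [0.017, -0.998, 0.053], [0.965, 0.002, -0.263]]
tcp_pos: [0.405, -0.2984, 0.0896]
tcp_rot: [[0.258, 0.051, 0.965], [0.026, -0.999, 0.046], [0.966, 0.013, -0.259]]
force: [-0.9, -1.2, -1.8]
now [ 0.405  -0.2984  0.0896] t 34.3 F [-0.9 -1.2 -1.8]
to [ 0.5697 -0.2996  0.085 ] shift [0.0379 0.0096 0.1601] rows 4.0
to [ 0.5697 -0.2996  0.066 ] shift [-0.0184 -0.0002  0.0049] rows 0.5
```

```bash
python3 -m jog '[[[0.005,0.001,0.02],0],[[0.012,0.003,0.05],0],[[0.019,0.005,0.08],0],[[0.026,0.007,0.11],0],[[0.033,0.008,0.14],0]]' |sed -n '2,4p'
python3 -m jog '[[[0.003,0.001,0.012],0],[[0.005,0.002,0.02],0],[[0.005,0.002,0.02],0],[[0.005,0.002,0.02],0]]' |sed -n '2,4p'
python3 - <<'E'
from h import *
from station import robot
plan((.5697,-.2996,.085),(.5697,-.2996,.066))
c=robot.camera_info("wrist"); im,d=robot.grab_frame("wrist"); P=cloud(d,c); np.savez("pics/w4.npz",im=im,d=d,**c)
cv2.imwrite("pics/w4.png",im[:,:,::-1])
S=P[100:230,180:330].reshape(-1,3); S=S[(S[:,2]>.05)&(S[:,2]<.14)&(S[:,0]>.56)&(S[:,0]<.68)&(abs(S[:,1]+.3)<.06)]
print(len(S),S.min(0),S.max(0))
top=S[S[:,1]<-.335]; print("right edge",len(top)); 
for x0 in np.arange(.57,.67,.02):
    q=S[(S[:,0]>=x0)&(S[:,0]<x0+.02)]; print(round(x0,2),len(q),q[:,2].max() if len(q) else 0)
E
```

```text
tcp_pos: [0.5501, -0.3011, 0.088]
tcp_rot: [[0.255, 0.048, 0.966], [0.029, -0.999, 0.042], [0.966, 0.017, -0.256]]
force: [-0.7, -1.6, -0.6]
tcp_pos: [0.5688, -0.3018, 0.0863]
tcp_rot: [[0.256, 0.049, 0.965], [0.027, -0.999, 0.043], [0.966, 0.015, -0.257]]
force: [-0.0, -1.1, -1.6]
now [ 0.5688 -0.3018  0.0863] t 35.05 F [-0.  -1.1 -1.6]
to [ 0.5697 -0.2996  0.085 ] shift [-0.001  -0.0022  0.0013] rows 0.1
to [ 0.5697 -0.2996  0.066 ] shift [-0.0184 -0.0003  0.0049] rows 0.5
9235 [ 0.5601 -0.36    0.0501] [ 0.6684 -0.2591  0.14  ]
right edge 751
0.57 2160 0.12323376169619976
0.59 3212 0.13991672303228234
0.61 270 0.13997717805801202
0.63 942 0.1199388029705058
0.65 2331 0.12298046395061592
0.67 0 0
```

```bash
python3 -m jog '[[[-0.004,-0.001,0.002],0],[[-0.008,-0.002,0.003],0],[[-0.012,-0.002,0.004],0],[[-0.015,-0.002,0.005],0],[[-0.017,-0.002,0.005],0]]' |sed -n '2p;4p'
python3 -m jog '[[[-0.002,0,0.0],0],[[-0.004,0,0.001],0],[[-0.004,0,0.001],0]]' |sed -n '2p;4p'
python3 -m jog '[[[-0.001,0,0.0],0],[[-0.002,0,0.001],0],[[-0.002,0,0.001],0]]' |sed -n '2p;4p'
```

```text
tcp_pos: [0.5685, -0.3005, 0.0666]
force: [0.8, 0.6, -1.7]
tcp_pos: [0.5689, -0.3007, 0.0633]
force: [-0.0, -0.5, -0.6]
tcp_pos: [0.5698, -0.3008, 0.0625]
force: [-0.5, 0.3, 0.9]
```

```bash
python3 -m jog '[[[-0.001,0,0],0],[[-0.001,0,0],0],[[-0.001,0,0],0],[[-0.001,0,0],0]]' 0 5 |sed -n '2p;4,6p'
python3 -m jog '[[[0,0,0],0],[[0,0,0],0],[[0,0,0],0],[[0,0,0],0],[[0,0,0],0]]' 0.4 |sed -n '2p;4,6p'
python3 -m jog '[[[0,0,0],0],[[0,0,0],0],[[0,0,0],0]]' |sed -n '2p;4,6p'
python3 -c "
from h import *
plan((.43,-.3055,.075))"
```

```text
tcp_pos: [0.5691, -0.3008, 0.0605]
force: [-0.2, -1.3, 0.5]
grip_width: 0.0141
grip_force: 5.0
tcp_pos: [0.5691, -0.3003, 0.0603]
force: [-0.9, 0.5, 0.4]
grip_width: 0.0372
grip_force: 0.0
tcp_pos: [0.5691, -0.3005, 0.0604]
force: [-0.6, -0.0, 0.5]
grip_width: 0.0375
grip_force: 0.0
now [ 0.5691 -0.3005  0.0604] t 37.0167 F [-0.6 -0.   0.5]
to [ 0.43   -0.3055  0.075 ] shift [-0.0217 -0.0014 -0.1383] rows 3.4
```

```bash
python3 -m jog '[[[-0.004,0,-0.028],0],[[-0.008,0,-0.056],0],[[-0.013,0,-0.084],0],[[-0.018,0,-0.112],0],[[-0.022,0,-0.14],0]]' |sed -n '2p;4p'
python3 -m jog '[[[0.035,0,-0.012],0],[[0.05,0,-0.018],0],[[0.055,0,-0.02],0]]' |sed -n '2p;4p'
python3 - <<'E'
from h import *
from station import robot
c=robot.camera_info("wrist"); im,d=robot.grab_frame("wrist"); P=cloud(d,c)
cv2.imwrite("pics/w5.png",im[:,:,::-1]); np.savez("pics/w5.npz",im=im,d=d,**c)
S=P.reshape(-1,3)
for y0 in(-.30,-.14):
    q=S[(S[:,2]>.089)&(S[:,2]<.103)&(S[:,0]>.565)&(S[:,0]<.67)&(abs(S[:,1]-y0)<.06)]
    print("rim",len(q),q.min(0),q.max(0),"centre",(q.min(0)+q.max(0))[:2]/2)
q=S[(S[:,2]>.03)&(S[:,2]<.08)&(S[:,0]>.5)&(S[:,0]<.555)&(abs(S[:,1]+.3)<.05)]; print("handle",len(q),q.min(0),np.median(q,0),q.max(0))
# grey spots / foot: final overview from fixed cameras
for n in("scene","side"):
    I,d=robot.grab_frame(n); Q=cloud(d,robot.camera_info(n)); hs=cv2.cvtColor(I,cv2.COLOR_RGB2HSV); r=Q-H
    m=(hs[...,1]<50)&(hs[...,2]>140)&(abs(r@ex)<.079)&(abs(r@ey)<.079)&(Q[...,2]>.02)&(Q[...,2]<.1)
    k,L,st,cc=cv2.connectedComponentsWithStats(m.astype(np.uint8),connectivity=4)
    print(n,"balls",[(cc[i].round().tolist(),int(st[i,4])) for i in range(1,k) if st[i,4]>8])
    a=(hs[...,0]<20)&(hs[...,1]>120)&(Q[...,2]>.02)&(Q[...,2]<.15)
    k,L,st,cc=cv2.connectedComponentsWithStats(a.astype(np.uint8)); print([cc[i].round(1).tolist() for i in range(1,k) if st[i,4]>40][1:8])
    w=S=Q[(abs(r@ey-.16)<.03)&(Q[...,2]>.148)&(Q[...,2]<.165)&(abs(r@ex)<.05)]-H; print("fin",len(w),np.median(w@ey))
    w=Q[(Q[...,2]>.17)&(Q[...,2]<.21)&(abs(Q[...,0]-.43)<.05)&(abs(Q[...,1]-.127)<.03)]; print("knob",len(w),np.median(w,0) if len(w) else 0)
E
```

```text
tcp_pos: [0.4271, -0.3066, 0.0752]
force: [-0.6, -0.2, 0.9]
tcp_pos: [0.4226, -0.3082, 0.136]
force: [0.9, -0.2, -0.5]
rim 789 [ 0.5787 -0.3597  0.089 ] [ 0.667  -0.2592  0.1029] centre [ 0.6229 -0.3095]
rim 1005 [ 0.5689 -0.1895  0.089 ] [ 0.6559 -0.0802  0.1029] centre [ 0.6124 -0.1349]
handle 586 [ 0.538  -0.3096  0.0301] [ 0.5401 -0.3028  0.0562] [ 0.543  -0.2958  0.08  ]
scene balls [([301.0, 213.0], 38), ([317.0, 216.0], 42), ([348.0, 220.0], 83), ([329.0, 217.0], 42), ([339.0, 219.0], 41), ([333.0, 229.0], 13)]
[[363.6, 169.1], [44.3, 233.2], [4.0, 233.3], [20.1, 263.6], [223.4, 280.9], [502.5, 295.8], [436.2, 299.1]]
fin 123 0.15973442199470245
knob 80 [0.4289 0.1273 0.1921]
side balls [([335.0, 156.0], 34), ([329.0, 163.0], 32), ([319.0, 164.0], 35), ([339.0, 165.0], 35), ([307.0, 166.0], 33), ([328.0, 180.0], 32), ([345.0, 183.0], 35)]
[[330.3, 90.9], [499.0, 218.7], [449.7, 244.0], [397.9, 270.4], [261.7, 282.7], [365.8, 286.4], [46.5, 297.9]]
fin 166 0.157236031724948
knob 94 [0.4258 0.1241 0.1976]
```

```bash
python3 -c "
from station import robot
print(robot.close_job())"
```

```text
the job is handed in; nothing more can be done
None
```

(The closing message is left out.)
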